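# Swing the bench magnifier over the culture dish and switch on its lamp

### The arm

A 6-joint arm with a two-finger parallel gripper is mounted at the origin on the work surface. World frame = base frame: x ahead of the robot, y to its left, z up, the work surface at z = 0. Lengths are in mm, angles in rad, forces in N, time in s.
With the tool pointing down it reaches from about 300 to 1000 mm from the base axis. Payload 5.1 kg.
Tool frame: the origin (TCP) lies at the very end of the fingers, on their centre line; the grasp point (between the pads) lies 19 mm behind it; z points along the fingers, y is the line along which they close (so a half turn about z gives the same grasp; the last joint's range is limited). The gripper opens to 95 mm and grips with 3 to 60 N. Pads are 20 mm wide; open, the fingers measure 119 mm over their backs; the gripper's body (75 mm by 180 mm) begins 59 mm behind the grasp point.
Start: joints at [1.209, 0.124, 1.65, -0, 1.367, -0.083], TCP at [178.903, 624.883, 214.656] pointing down, gripper open.
Joint ranges: [-2.61, 2.61], [-1.02, 2.33], [0.03, 2.71], [-1.35, 4.49], [0.32, 2.68], [-2.91, 2.91]. Speed limits (rad/s): [2.57, 2.57, 3.14, 3.14, 3.14, 3.14].

### API

Orientations are given as a 3x3 rotation matrix whose columns are the frame's x, y, z axes.
In Python, from station import * gives the robot as it stands.
- The arm moves only by the tool play_rows, never from a script. Its argument "deltas" is a list of rows, each a list of 3 entries, a list of its own where there are three numbers: the turn, a rotation vector about the tool's x, y, z in units of pi rad (1.0 is pi rad), then the shift along the tool's x, y, z in units of 0.2 m (1.0 is 0.2 m), then the closure, from -1 (fully open) to 1 (shut), so that 0 is half open. In form: [[[ax, ay, az], [x, y, z], gripper], ...]. A call has 1 to 8 rows; each row is the pose to reach, as a shift and turn from the pose commanded when the call began, along the tool's axes at that moment, turning the shorter way round; what a row does not reach only later rows make up. A row lasts 1/12 s, in which the tool goes at most 41.7 mm and 7.16 degrees, less where a joint would pass 70% of its speed; a pose out of reach is approached as far as the arm can. A call with a number of a shift or a turn outside -1 to 1 is refused whole. A call with a gripper value outside its range is refused whole. The fingers move at their own pace and stop on an object; the grip force is fixed at half the most. Time passes only in rows, so rows that repeat a pose let the fingers close. It gives the time, the measured TCP pose, the force, the opening and the grip force at its end, in the units of the state.
- read_state(): the state, without advancing time (a new reading comes with each control period).
- get_image(name): name is "scene" or "top" or "wrist"; returns the picture (480x640x3 uint8, red, green, blue); there is no depth.
- camera_info(name): a dict with "fx", "fy", "cx", "cy" (pixels), "R" (3x3) and "t" (3): a world point X has camera coordinates R X + t. Camera axes: x right, y down, z forward; pixel columns grow to the right and rows downward; lengths in mm; the calibration is good to about 2 mm. A picture is of the moment at which its call begins: read the wrist's pose just before it. camera_info takes no time and is no camera call; for the wrist camera it gives the pose at the moment of the call.
- close_job(): hands the job in; it is judged then, once.
The state is a dict: "time_s": time; "joints": joint angles; "dq": joint speeds; "joint_efforts": joint torques, N m; "eef_pos": TCP position; "ee_rot": TCP orientation; "wrist_force": force on the tool from outside, world axes, zero at the start; "ft_torque": the same for the moment, N m; "width": finger opening in mm; "finger_force": force on a finger pad.
Only numpy, scipy, OpenCV 4.12 (cv2) and the standard library are available. Lean on these libraries where they do the work, as an engineer would, in place of code of your own. Each camera call takes 0.05 s, during which the arm holds its last target. There are 200 camera calls.

### The job

With a fingertip, push the arm of the bench magnifier round until its round lens is centred over the small culture dish, and leave it there. Then press the lamp switch on top of the magnifier's post all the way down and let go. Do not pinch the arm, and leave the dish, the beaker, the tube rack, the timer and the bottle standing where they are.

Things in the scene. Friction and masses are not known exactly. Their poses are not given: they have to be found in the camera images.
- stand: Fixed stand of the magnifier: white round foot of radius 78 mm, 24 mm high, with an upright post. Origin: centre of the foot's underside, on the post's axis, about which the arm turns. z up. The post carries the arm's hub (radius 22 mm, heights 150 to 180 mm), a cap of radius 23 mm up to 189 mm and the lamp switch above it. The stand's place and yaw vary.
- boom (a joint): Angle of the magnifier's arm about the vertical post (rad). At 0 the arm points along the stand's -x; positive turns it counter-clockwise seen from above, so the arm points in the direction (stand yaw + pi + value). Stops at -1.5 and 1.5. Stiff: dry friction of 0.25 N m, so it takes 2 to 3 N at 0.1 m from the axis to move it, and it stays where it is left.
- boom_mid (a point): Point in the middle of the arm's width and thickness, 100 mm from the post's axis, 165 mm above the bench. Frame: x runs along the arm towards the post, z up. The arm here is two parallel steel rods, each 12 mm thick (heights 159 to 171 mm), together 30 mm wide; they are bare from 22 to 151 mm from the axis, and carry the lens beyond.
- rod_left: The one of the two rods whose centre line lies 9 mm to the -y side of the arm's centre line (the arm's own y axis; on the left seen from the post looking out along the arm). Its origin is on the post's axis at bench height and its axes are those of point boom_mid, so the origin tells nothing but the post.
- rod_right: The other rod, 9 mm to the +y side of the arm's centre line. Origin and axes as for rod_left.
- lens (a point): Centre of the clear round lens, 220 mm from the post's axis, 165 mm above the bench. White ring around it: outer radius 58 mm, inner radius 50 mm, heights 153 to 177 mm.
- switch (a joint): Travel of the lamp switch (m): 0 up, 0.006 fully down. A spring returns it; fully down takes 5 N.
- switch_top (a point): Centre of the top of the lamp switch: a round white button of radius 14 mm facing up on top of the post, on its axis, 211 mm above the bench when up. It is pressed straight down.
- dish: Culture dish, the target: loose flat round clear dish with amber filling, radius 30 mm, 15 mm high, about 40 g. Origin: centre of its underside. It stands on the bench about 220 mm from the post, in one of three places on the lens's path (in the middle or about 52 degrees to either side of the stand's -x); the beaker and the tube rack stand at the other two.
- beaker: Bystander: loose open glass beaker, radius 34 mm, 90 mm high. Origin: centre of its underside. The lens passes above it.
- rack: Bystander: loose red rack with small white tubes, 70 by 124 mm, 58 mm high with the tubes. Origin: centre of its underside. The lens passes above it.
- timer: Bystander: loose white timer standing upright, 22 by 70 mm, 62 mm high, outside the lens's reach, to the robot's left. Origin: centre of its underside.
- bottle: Bystander: loose glass bottle, radius 33 mm, 150 mm high, outside the lens's reach, to the robot's right. Origin: centre of its underside.
Mind the look-alikes: they are no part of the job. Of the things that look like the dish, the middle-sized one is meant.

How it is judged (in metres and radians):
On the way, in this order (a step that is already met when the one before it is completed fails the run):
1. the lens has been pushed over the dish and is at rest there (horizontal distance between lens and dish below 0.02 m and velocity of joint boom between -0.03 and 0.03 rad/s), for 0.2 s.
2. the lamp switch is pressed down (value of joint switch above 0.0045 m), for 0.05 s.
At the end, for the whole second after the job is handed in: Lens centre within 20 mm horizontally of the dish's centre (whole dish inside the lens ring), arm at rest; lamp switch then pressed at least 4.5 of its 6 mm and up again; dish, beaker, rack, timer and bottle within 12 mm of where they stood (all of step 1 and value of joint switch below 0.0015 m and distance of each of dish, beaker, rack, timer, bottle from where it was at the start of the episode below 0.012 m); the robot touches nothing.
It fails at once if the lamp switch is pressed before the lens is over the dish (value of joint switch above 0.0045 m and not (horizontal distance between lens and dish below 0.02 m)).
It fails at once if the arm is pinched: fingers press on both of its rods at once (contact force between the fingers and rod_left above 1.5 N and contact force between the fingers and rod_right above 1.5 N).
It fails at once if the dish is moved, lifted or carried (distance of dish from where it was at the start of the episode above 0.012 m).
It fails at once if a bystander is moved, lifted or knocked over (distance of any of beaker, rack, timer, bottle from where it was at the start of the episode above 0.012 m or angle between any of beaker, rack, timer, bottle's own z axis and vertical above 0.3 rad).
It also fails if it takes over 48 s, if anything falls off the work surface, if the arm or the gripper's body presses on something with over 40 N, if the wrist force passes 120 N, or if a joint passes its speed limit or range.

## Working session

There is one attempt and no reset: what is moved stays moved. The work goes in short steps, Python scripts to look and compute and a tool call to move; the robot and the scene stay as the last step left them, time stands still between calls to the robot, and variables do not carry over. Pictures are saved under pics/ and viewed, at most 10 in all, crops included, and the job is handed in when it is done.

Besides the shell and the picture viewer there is one more tool, called after "Emit:" as name(argument=value, ...), one argument or row to a line, values as JSON. play_rows: Moves the arm, as the interface text tells. Its arguments: {"type":"object","properties":{"deltas":{"type":"array"}},"required":["deltas"]}

```bash
mkdir -p pics
python3 - <<'E'
from station import *
import cv2,numpy as np
for n in("scene","top"):
    cv2.imwrite(f"pics/{n}0.png",get_image(n)[:,:,::-1]); c=camera_info(n); print(n,c['fx'],c['cx'],c['cy'],np.round(-np.array(c['R']).T@c['t']),np.round(c['R'],2).tolist())
s=read_state();print(s)
E
```

```text
scene 462.5480039700567 323.5535295022475 237.97223004187725 [1082.  570.  870.] [[-0.7, 0.72, 0.02], [0.46, 0.47, -0.75], [-0.54, -0.52, -0.66]]
top 618.214908356481 314.55644219138907 245.72491025671292 [ 280.   -9. 1465.] [[-0.02, -1.0, 0.0], [-0.98, 0.02, -0.18], [0.18, -0.01, -0.98]]
{'time_s': 0.1, 'joints': array([ 1.20939393e+00,  1.24396335e-01,  1.65154100e+00, -1.33682638e-05,
        1.36751510e+00, -8.26289170e-02]), 'dq': array([-0.0014517 , -0.00073341, -0.00433471,  0.00096719, -0.00319832,
       -0.00049978]), 'joint_efforts': array([ 2.95631062e-04, -4.18883514e+01, -3.61095393e+01,  7.77101330e-02,
        4.61074349e-02, -8.83642497e-05]), 'eef_pos': array([178.70576392, 624.33931342, 213.53606075]), 'ee_rot': array([[-9.61394372e-01,  2.75173483e-01, -6.45346875e-04],
       [ 2.75174204e-01,  9.61392800e-01, -1.74427440e-03],
       [ 1.40453777e-04, -1.85451840e-03, -9.99998271e-01]]), 'wrist_force': array([ 0.78268395, -0.53353731,  0.00503933]), 'ft_torque': array([ 0.03235554, -0.02518126,  0.05884525]), 'finger_force': 0.0, 'width': 95.54543243769521}
```

View pics/top0.png

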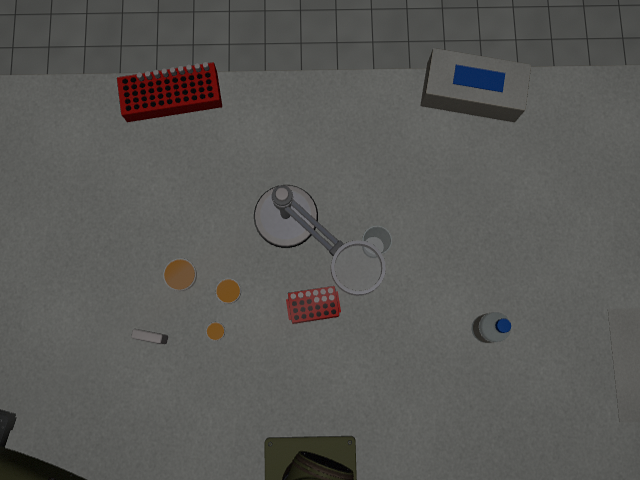

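View pics/scene0.png

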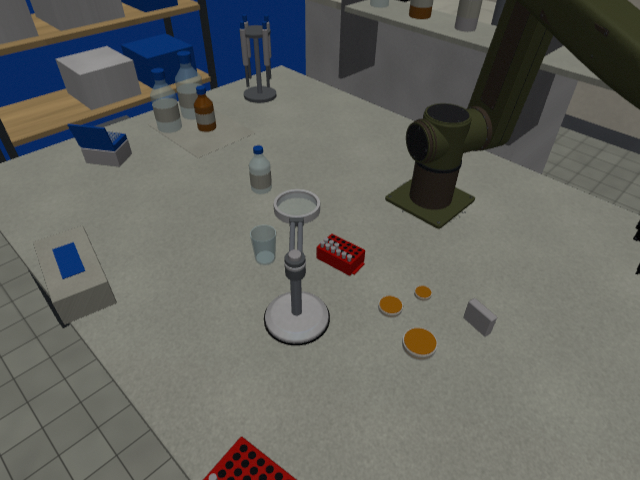

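The top view shows three amber dishes: a large one at (180,274), a middle one at (228,291) and a small one at (215,331). The one meant should be the middle one, and I'll check its size and its 220 mm distance from the post. The post and switch are at about (282,196), and the lens ring is at (358,268) over the beaker side. The rack is at (314,305), the beaker at (377,240), the timer at (150,336) and the bottle at (492,327).

```bash
cat > h.py <<'E'
from station import *
import cv2,numpy as np
def ray(n,u,v,z):
    c=camera_info(n);R=np.array(c['R']);C=-R.T@np.array(c['t'])
    d=R.T@np.array([(u-c['cx'])/c['fx'],(v-c['cy'])/c['fy'],1]);return C+d*(z-C[2])/d[2]
def proj(n,X):
    c=camera_info(n);p=np.array(c['R'])@np.array(X,float)+np.array(c['t']);return np.array([c['fx']*p[0]/p[2]+c['cx'],c['fy']*p[1]/p[2]+c['cy']])
E
python3 - <<'E'
from h import *
im=cv2.imread('pics/top0.png')
hsv=cv2.cvtColor(im,cv2.COLOR_BGR2HSV)
def blobs(m,zz,mn=60,box=(0,0,640,480),tag=''):
    k=np.zeros_like(m);k[box[1]:box[3],box[0]:box[2]]=1;m=m*k
    for c in cv2.findContours(m,cv2.RETR_EXTERNAL,cv2.CHAIN_APPROX_NONE)[0]:
        if cv2.contourArea(c)<mn: continue
        w=np.array([ray('top',*p[0],zz)[:2] for p in c],np.float32)
        (e,ax,_)=cv2.fitEllipse(w);M=cv2.fitEllipse(c)
        print(tag,'px',np.round(M[0],1),'world',np.round(e,1),'diam',np.round(ax,1))
blobs(cv2.inRange(hsv,(8,120,60),(25,255,255)),13,tag='dish')
g=im.min(2)
for t in(120,):
    m=cv2.inRange(hsv,(0,0,t),(179,60,255))
    blobs(m,177,box=(325,235,392,300),tag='ring'); blobs(m,24,box=(245,175,325,255),tag='foot');blobs(m,211,box=(270,180,296,210),mn=20,tag='switch')
cv2.imwrite('pics/crop0.png',np.hstack([cv2.resize(im[250:350,130:260],None,fx=3,fy=3,interpolation=2),cv2.resize(im[180:280,255:385],None,fx=3,fy=3,interpolation=2)]))
E
```

```text
dish px [215.  330.8] world [345.9 215.1] diam [36.8 37.2]
dish px [227.7 290.6] world [439.4 186. ] diam [50.8 52.3]
dish px [179. 274.] world [480.9 301.6] diam [67.6 68.3]
```

View pics/crop0.png

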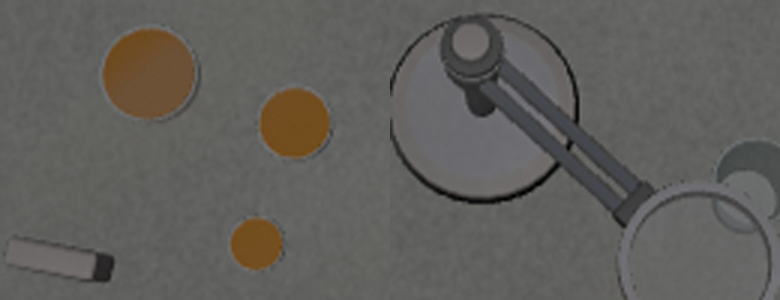

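The crop confirms the middle dish at top pixel (228,291): amber 51 mm plus the rim gives about 60 mm. The others are 68 mm and 37 mm in amber. Next I'll fit the post and the ring.

Run:
```python
from h import *
from scipy.optimize import least_squares
im=cv2.imread('pics/top0.png');g=cv2.cvtColor(im,cv2.COLOR_BGR2GRAY)
print('switch px->',ray('top',282,194,211),'foot',ray('top',286.3,216,12))
G=cv2.GaussianBlur(g,(3,3),0).astype(np.float32)
gr=np.hypot(cv2.Sobel(G,5,1,0),cv2.Sobel(G,5,0,1))
a=np.linspace(0,2*np.pi,120,endpoint=False)
def score(cx,cy,circ):
    s=0
    for r,z in circ:
        p=np.array([proj('top',(cx+r*np.cos(t),cy+r*np.sin(t),z)) for t in a],np.float32)
        s+=cv2.remap(gr,p[:,:1].copy(),p[:,1:].copy(),1).mean()
    return s
from scipy.optimize import minimize
def fit(c0,circ):
    best=max(((score(c0[0]+i,c0[1]+j,circ),c0[0]+i,c0[1]+j) for i in range(-20,21,4) for j in range(-20,21,4)))
    r=minimize(lambda p:-score(*p,circ),best[1:],method='Nelder-Mead',options=dict(xatol=.2,fatol=.01,initial_simplex=[[best[1],best[2]],[best[1]+3,best[2]],[best[1],best[2]+3]]));return r.x,-r.fun
f,_=fit(ray('top',286.3,216,12)[:2],[(78,1)]);print('foot',f,_)
f2,_=fit(ray('top',282,194,211)[:2],[(14,211),(23,189)]);print('sw',f2,_)
l,_=fit(ray('top',358,268,177)[:2],[(58,177),(50,177)]);print('lens',l,_)
d,_=fit((439.4,186),[(30,15)]);print('dish',d,_)
for P in(f,f2):
    v=l-P;w=d-P;print('lens r',np.hypot(*v),np.degrees(np.arctan2(v[1],v[0])),'dish r',np.hypot(*w),np.degrees(np.arctan2(w[1],w[0])))
for n,p,z in(('beaker',(377,240),0),('rack',(314,305),30),('timer',(150,336),62),('bottle',(492,327),100)):print(n,np.round(ray('top',*p,z)))
s=read_state();c=camera_info('wrist');R=s['ee_rot'];print('wristcam in tool',R.T@(-np.array(c['R']).T@c['t']-s['eef_pos']),(np.array(c['R'])@R).round(2).tolist())
```

```text
switch px-> [618.4007847   47.19768244 211.        ] foot [617.23344026  46.29110338  12.        ]Traceback (most recent call last):
  File "<stdin>", line 18, in <module>
  File "<stdin>", line 16, in fit
  File "<stdin>", line 16, in <genexpr>
  File "<stdin>", line 11, in score
  File "h.py", line 7, in proj
    c=camera_info(n);p=np.array(c['R'])@np.array(X,float)+np.array(c['t']);return np.array([c['fx']*p[0]/p[2]+c['cx'],c['fy']*p[1]/p[2]+c['cy']])
ValueError: time passes only in moves, steps and waits
```

```bash
cat > h.py <<'E'
from station import *
import cv2,numpy as np
_c={}
def cam(n):
    if n not in _c:_c[n]=camera_info(n)
    return _c[n]
def ray(n,u,v,z):
    c=cam(n);R=np.array(c['R']);C=-R.T@np.array(c['t'])
    d=R.T@np.array([(u-c['cx'])/c['fx'],(v-c['cy'])/c['fy'],1]);return C+d*(z-C[2])/d[2]
def proj(n,X):
    c=cam(n);p=np.array(X,float)@np.array(c['R']).T+np.array(c['t']);return np.stack([c['fx']*p[...,0]/p[...,2]+c['cx'],c['fy']*p[...,1]/p[...,2]+c['cy']],-1)
from scipy.optimize import minimize
a=np.linspace(0,2*np.pi,120,endpoint=False)
def grad(im):
    G=cv2.GaussianBlur(cv2.cvtColor(im,cv2.COLOR_BGR2GRAY),(3,3),0).astype(np.float32)
    return np.hypot(cv2.Sobel(G,5,1,0),cv2.Sobel(G,5,0,1))
def score(gr,n,cx,cy,circ):
    s=0
    for r,z in circ:
        p=proj(n,np.stack([cx+r*np.cos(a),cy+r*np.sin(a),z+0*a],-1)).astype(np.float32)
        s+=cv2.remap(gr,p[:,:1].copy(),p[:,1:].copy(),1).mean()
    return s
def fit(gr,n,c0,circ,w=20):
    b=max(((score(gr,n,c0[0]+i,c0[1]+j,circ),c0[0]+i,c0[1]+j) for i in range(-w,w+1,4) for j in range(-w,w+1,4)))
    r=minimize(lambda p:-score(gr,n,*p,circ),b[1:],method='Nelder-Mead',options=dict(xatol=.2,fatol=.01,initial_simplex=[[b[1],b[2]],[b[1]+3,b[2]],[b[1],b[2]+3]]));return r.x
def pol(v): return np.round([np.hypot(*v),np.degrees(np.arctan2(v[1],v[0]))],1)
E
python3 - <<'E'
from h import *
gr=grad(cv2.imread('pics/top0.png'))
f=fit(gr,'top',ray('top',286.3,216,12)[:2],[(78,1)]);print('foot',f)
f2=fit(gr,'top',ray('top',282,194,211)[:2],[(14,211),(23,189)]);print('sw',f2)
l=fit(gr,'top',ray('top',358,268,177)[:2],[(58,177),(50,177)]);print('lens',l)
d=fit(gr,'top',(439.4,186),[(30,15)],8);print('dish',d)
for P in(f,f2): print('lens',pol(l-P),'dish',pol(d-P))
for n,p,z in(('beaker',(377,240),0),('rack',(314,305),30),('timer',(150,336),62),('bottle',(492,327),100)):print(n,np.round(ray('top',*p,z)))
s=read_state();c=cam('wrist');R=s['ee_rot'];print('wristcam in tool',R.T@(-np.array(c['R']).T@c['t']-s['eef_pos']),(np.array(c['R'])@R).round(2).tolist())
E
```

```text
foot [625.9384421   48.21326829]
sw [619.66169454  48.4479809 ]
lens [ 467.68616806 -110.4292107 ]
dish [438.49868622 181.67915344]
lens [ 224.1 -134.9] dish [230.1 144.5]
lens [ 219.9 -133.7] dish [224.9 143.7]
beaker [ 557. -171.    0.]
rack [400. -16.  30.]
timer [335. 353.  62.]
bottle [ 339. -406.  100.]
wristcam in tool [  74.8599151     0.73353522 -170.79942364] [[-0.0, 1.0, -0.0], [-0.96, -0.0, -0.26], [-0.26, 0.0, 0.96]]
```

Emit:
play_rows(
  deltas=[
    [[0,0,0],[-0.12,-0.12,-0.15],1],
    [[0,0,0],[-0.24,-0.24,-0.3],1],
    [[0,0,0],[-0.36,-0.36,-0.43],1],
    [[0,0,0],[-0.48,-0.47,-0.43],1],
    [[0,0,0],[-0.6,-0.59,-0.43],1],
    [[0,0,0],[-0.72,-0.71,-0.43],1],
    [[0,0,0],[-0.84,-0.82,-0.43],1],
    [[0,0,0],[-0.96,-0.94,-0.43],1],
  ],
)

```text
time_s: 0.77
eef_pos: [312.1, 389.8, 300.3]
ee_rot: [[-0.961, 0.275, -0.0], [0.275, 0.961, -0.0], [0.0, -0.0, -1.0]]
wrist_force: [0.4, -0.7, 0.6]
width: 47.1
finger_force: 0.0
```

Emit:
play_rows(
  deltas=[
    [[0,0,0],[-0.12,-0.12,0],1],
    [[0,0,0],[-0.24,-0.24,0],1],
    [[0,0,0],[-0.36,-0.36,0],1],
    [[0,0,0],[-0.48,-0.47,0],1],
    [[0,0,0],[-0.6,-0.59,0],1],
    [[0,0,0],[-0.72,-0.71,0],1],
    [[0,0,0],[-0.84,-0.82,0],1],
    [[0,0,0],[-0.96,-0.94,0],1],
  ],
)

```text
time_s: 1.43
eef_pos: [444.9, 156.2, 300.3]
ee_rot: [[-0.961, 0.275, -0.0], [0.275, 0.961, 0.0], [0.0, 0.0, -1.0]]
wrist_force: [0.3, 0.7, 0.2]
width: 0.6
finger_force: 0.0
```

Emit:
play_rows(
  deltas=[
    [[0,0,-0.04],[-0.12,-0.12,0],1],
    [[0,0,-0.08],[-0.24,-0.24,0],1],
    [[0,0,-0.12],[-0.36,-0.36,0],1],
    [[0,0,-0.155],[-0.48,-0.47,0],1],
    [[0,0,-0.19],[-0.6,-0.59,0],1],
    [[0,0,-0.225],[-0.72,-0.71,0],1],
    [[0,0,-0.26],[-0.84,-0.82,0],1],
    [[0,0,-0.295],[-0.95,-0.94,0],1],
  ],
)

```text
time_s: 2.1
eef_pos: [576.0, -76.8, 299.9]
ee_rot: [[-0.794, -0.608, -0.001], [-0.608, 0.794, 0.0], [0.0, 0.001, -1.0]]
wrist_force: [-0.2, 0.3, 0.4]
width: 0.3
finger_force: 0.0
```

Emit:
play_rows(
  deltas=[
    [[0,0,-0.025],[0,0,0.12],1],
    [[0,0,-0.05],[0,0,0.24],1],
    [[0,0,-0.05],[0,0,0.36],1],
    [[0,0,-0.05],[0,0,0.48],1],
    [[0,0,-0.05],[0,0,0.6],1],
    [[0,0,-0.05],[0,0,0.7],1],
    [[0,0,-0.05],[0,0,0.76],1],
    [[0,0,-0.05],[0,0,0.76],1],
  ],
)

```text
time_s: 2.77
eef_pos: [573.1, -74.8, 144.6]
ee_rot: [[-0.693, -0.721, -0.007], [-0.721, 0.693, 0.002], [0.004, 0.006, -1.0]]
wrist_force: [-1.0, 0.4, 0.3]
width: 0.4
finger_force: 0.0
```

```bash
cat > plan.py <<'E'
from h import *
P=np.array([619.5,48.5])
def plan(ths,off=27,r=120,z=149):
    s=read_state();R=np.array(s['ee_rot']);p=s['eef_pos'];phi=np.degrees(np.arctan2(R[1,0],R[0,0]))%360
    print('pos',np.round(p,1),'phi',round(phi,1),'F',np.round(s['wrist_force'],1))
    out=[]
    for t in ths:
        c,q=np.cos(np.radians(t)),np.sin(np.radians(t))
        X=np.array([*(P+r*np.array([c,q])+off*np.array([-q,c])),z])
        d=R.T@(X-p)/200
        out.append([[0,0,round(-((t-phi+180)%360-180)/180,3)],np.round(d,3).tolist(),1])
    print(out)
E
python3 - <<'E'
from plan import *
im=get_image('wrist')[:,:,::-1];cv2.imwrite('pics/w1.png',im)
plan([226,220,214,208,202,196,190,184])
E
```

```text
pos [574.4 -75.  147. ] phi 226.1 F [-0.8 -0.7  0. ]
[[[0, 0, np.float64(0.001)], [-0.001, 0.132, -0.01], 1], [[0, 0, np.float64(0.034)], [0.01, 0.195, -0.01], 1], [[0, 0, np.float64(0.067)], [0.013, 0.26, -0.009], 1], [[0, 0, np.float64(0.101)], [0.011, 0.324, -0.009], 1], [[0, 0, np.float64(0.134)], [0.001, 0.388, -0.009], 1], [[0, 0, np.float64(0.167)], [-0.015, 0.45, -0.009], 1], [[0, 0, np.float64(0.201)], [-0.037, 0.51, -0.009], 1], [[0, 0, np.float64(0.234)], [-0.066, 0.568, -0.009], 1]]
```

View pics/w1.png

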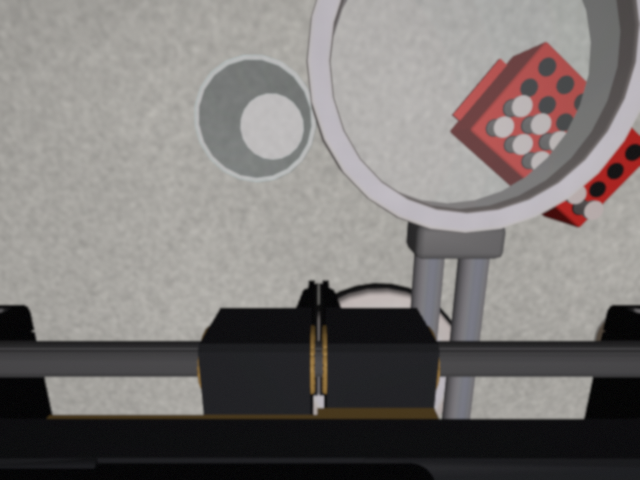

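The wrist view shows the closed fingertips at about (318,300), clear of the two rods at (425–485, 240–400), with the ring upper right and the beaker at (255,118). I'll start the sweep now.

Emit:
play_rows(
  deltas=[
    [[0,0,0],[0,0.13,-0.01],1],
    [[0,0,0.034],[0.01,0.195,-0.01],1],
    [[0,0,0.067],[0.013,0.26,-0.01],1],
    [[0,0,0.1],[0.01,0.324,-0.01],1],
    [[0,0,0.134],[0,0.388,-0.01],1],
    [[0,0,0.167],[-0.015,0.45,-0.01],1],
    [[0,0,0.2],[-0.037,0.51,-0.01],1],
    [[0,0,0.2],[-0.037,0.51,-0.01],1],
  ],
)

```text
time_s: 3.48
eef_pos: [507.5, 1.7, 152.7]
ee_rot: [[-0.984, -0.175, 0.003], [-0.175, 0.984, 0.0], [-0.003, -0.0, -1.0]]
wrist_force: [-0.4, 0.5, -1.1]
width: 0.6
finger_force: 0.0
```

Run:
```python
from plan import *
im=get_image('top')[:,:,::-1].copy();cv2.imwrite('pics/t2.png',im)
cv2.imwrite('pics/t2c.png',cv2.resize(im[170:350,150:420],None,fx=2.8,fy=2.8))
plan([190,184,178,172,167,162,159,156])
```

```text
pos [508.    1.2 152.7] phi 190.3 F [-0.5 -0.3  0.3]
[[[0, 0, np.float64(0.002)], [0.01, 0.001, 0.018], 1], [[0, 0, np.float64(0.035)], [0.021, 0.065, 0.018], 1], [[0, 0, np.float64(0.068)], [0.024, 0.129, 0.018], 1], [[0, 0, np.float64(0.102)], [0.021, 0.193, 0.018], 1], [[0, 0, np.float64(0.13)], [0.014, 0.247, 0.018], 1], [[0, 0, np.float64(0.157)], [0.002, 0.299, 0.018], 1], [[0, 0, np.float64(0.174)], [-0.008, 0.33, 0.018], 1], [[0, 0, np.float64(0.191)], [-0.019, 0.36, 0.018], 1]]
```

View pics/t2c.png

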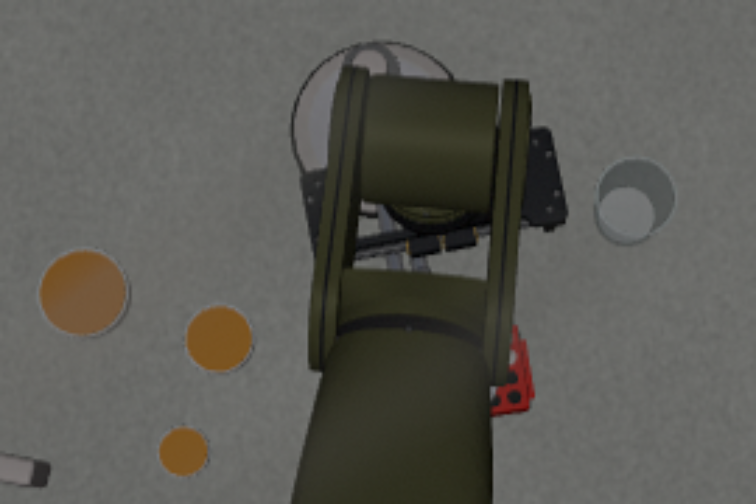

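The lens ring has left its old place and the rods now lie under the gripper at about (410,260) in the crop, so the sweep works. The rest of the view is hidden by the robot arm.

Emit:
play_rows(
  deltas=[
    [[0,0,0.018],[0.015,0.033,0.018],1],
    [[0,0,0.035],[0.021,0.065,0.018],1],
    [[0,0,0.068],[0.024,0.129,0.018],1],
    [[0,0,0.1],[0.021,0.193,0.018],1],
    [[0,0,0.13],[0.014,0.247,0.018],1],
    [[0,0,0.157],[0.002,0.299,0.018],1],
    [[0,0,0.174],[-0.008,0.33,0.018],1],
    [[0,0,0.174],[-0.008,0.33,0.018],1],
  ],
)

```text
time_s: 4.2
eef_pos: [498.4, 66.4, 148.5]
ee_rot: [[-0.933, 0.359, 0.002], [0.359, 0.933, 0.0], [-0.002, 0.001, -1.0]]
wrist_force: [-0.1, 0.7, 0.1]
width: 0.6
finger_force: 0.0
```

Run:
```python
from plan import *
cam('wrist');im=get_image('wrist')[:,:,::-1].copy();cv2.imwrite('pics/w3.png',im)
gr=grad(im)
for t0 in (150,154,158,162):
    c=P+220*np.array([np.cos(np.radians(t0)),np.sin(np.radians(t0))]); l=fit(gr,'wrist',c,[(58,177),(50,177)],12);print(t0,l,pol(l-P),score(gr,'wrist',*l,[(58,177),(50,177)]),proj('wrist',[*l,177]))
d=fit(gr,'wrist',(439,184.5),[(30,15)],12);print('dish',d,pol(d-P),proj('wrist',[*d,15]))
plan([159,156,153,150,148,146,144,143])
```

```text
150 [453.44040543 119.99728195] [180.8 156.7] 58.030807 [409.26263826 180.76289583]
154 [412.62514782 132.81224322] [223.4 157.8] 61.76142 [409.12200298  51.96556187]
158 [410.8820918  124.93958318] [222.2 159.9] 152.54105 [385.14030456  55.89340452]
162 [410.913602   124.92685181] [222.1 159.9] 152.417 [385.1340063  56.0043357]
dish [437.0452666  185.27609096] [228.  143.1] [436.72942697 106.08153529]
pos [498.2  66.1 148.2] phi 159.0 F [ 0.4  0.5 -0.2]
[[[0, 0, np.float64(0.0)], [0.002, 0.0, -0.004], 1], [[0, 0, np.float64(0.017)], [0.009, 0.032, -0.004], 1], [[0, 0, np.float64(0.033)], [0.013, 0.064, -0.004], 1], [[0, 0, np.float64(0.05)], [0.016, 0.096, -0.004], 1], [[0, 0, np.float64(0.061)], [0.017, 0.117, -0.004], 1], [[0, 0, np.float64(0.072)], [0.017, 0.139, -0.004], 1], [[0, 0, np.float64(0.083)], [0.017, 0.16, -0.004], 1], [[0, 0, np.float64(0.089)], [0.016, 0.171, -0.004], 1]]
```

View pics/w3.png

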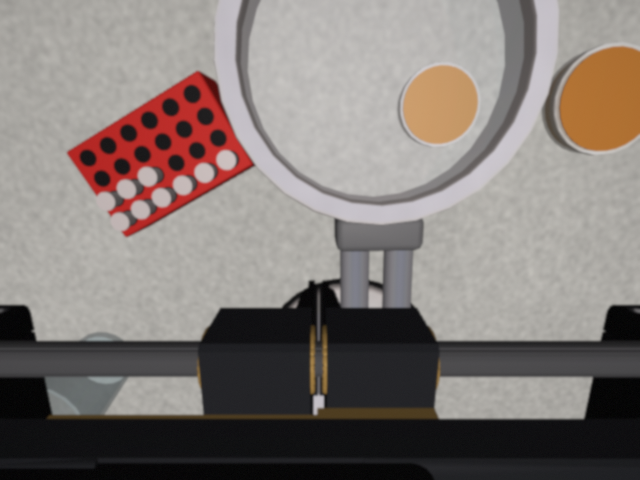

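The dish at (440,105) is visible through the ring. The lens is at 159.9° and the dish at about 143.1°, so I'll push slowly onto it.

Emit:
play_rows(
  deltas=[
    [[0,0,0.017],[0.009,0.032,-0.004],1],
    [[0,0,0.033],[0.013,0.064,-0.004],1],
    [[0,0,0.05],[0.016,0.096,-0.004],1],
    [[0,0,0.061],[0.017,0.117,-0.004],1],
    [[0,0,0.072],[0.017,0.139,-0.004],1],
    [[0,0,0.078],[0.017,0.15,-0.004],1],
    [[0,0,0.083],[0.017,0.16,-0.004],1],
    [[0,0,0.083],[0.017,0.16,-0.004],1],
  ],
)

```text
time_s: 4.92
eef_pos: [506.1, 96.9, 148.2]
ee_rot: [[-0.808, 0.589, 0.001], [0.589, 0.808, 0.0], [-0.001, 0.001, -1.0]]
wrist_force: [0.5, -0.5, 0.6]
width: 0.7
finger_force: 0.3
```

Run:
```python
from plan import *
cam('wrist');im=get_image('wrist')[:,:,::-1].copy();cv2.imwrite('pics/w4.png',im)
gr=grad(im)
c=P+220*np.array([np.cos(np.radians(145)),np.sin(np.radians(145))]); l=fit(gr,'wrist',c,[(58,177),(50,177)],12);print(l,pol(l-P),score(gr,'wrist',*l,[(58,177),(50,177)]),proj('wrist',[*l,177]))
d=fit(gr,'wrist',(438,185),[(30,15)],12);print('dish',d,pol(d-P),proj('wrist',[*d,15]),'err',l-d)
plan([144,143.5,143,142.5,142,141.5])
```

```text
[435.39575581 172.96231199] [222.2 145.9] 139.14323 [376.01257679  58.57540838]
dish [439.9576811  186.36184826] [226.4 142.5] [362.60111452  97.64704773] err [ -4.56192529 -13.39953628]
pos [506.   96.9 148.2] phi 143.9 F [ 0.1  0.4 -0.2]
[[[0, 0, np.float64(-0.0)], [-0.002, 0.003, -0.004], 1], [[0, 0, np.float64(0.002)], [-0.0, 0.008, -0.004], 1], [[0, 0, np.float64(0.005)], [0.001, 0.013, -0.004], 1], [[0, 0, np.float64(0.008)], [0.002, 0.019, -0.004], 1], [[0, 0, np.float64(0.011)], [0.003, 0.024, -0.004], 1], [[0, 0, np.float64(0.013)], [0.004, 0.029, -0.004], 1]]
```

View pics/w4.png

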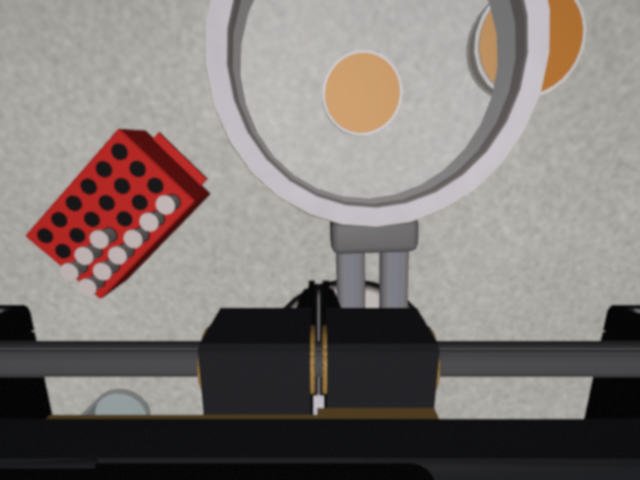

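The dish is at (362,93) and the ring centre about 3° short of it. A small further push should do.

Emit:
play_rows(
  deltas=[
    [[0,0,0.005],[0.001,0.013,-0.004],1],
    [[0,0,0.01],[0.003,0.023,-0.004],1],
    [[0,0,0.014],[0.004,0.03,-0.004],1],
    [[0,0,0.017],[0.004,0.036,-0.004],1],
    [[0,0,0.017],[0.004,0.036,-0.004],1],
    [[0,0,0.017],[0.004,0.036,-0.004],1],
  ],
)

```text
time_s: 5.47
eef_pos: [509.1, 103.6, 148.6]
ee_rot: [[-0.775, 0.632, -0.0], [0.632, 0.775, 0.0], [0.0, 0.0, -1.0]]
wrist_force: [-0.3, -1.6, -0.7]
width: 0.4
finger_force: 0.4
```

Run:
```python
from plan import *
cam('wrist');im=get_image('wrist')[:,:,::-1].copy()
gr=grad(im)
c=P+220*np.array([np.cos(np.radians(143)),np.sin(np.radians(143))]); l=fit(gr,'wrist',c,[(58,177),(50,177)],12);print(l,pol(l-P),score(gr,'wrist',*l,[(58,177),(50,177)]))
d=fit(gr,'wrist',(438,185),[(30,15)],12);print('dish',d,pol(d-P),'err',l-d)
plan([141])
```

```text
[443.07988621 183.61171481] [222.2 142.6] 137.66112
dish [434.17074585 187.96380615] [231.9 143. ] err [ 8.90914036 -4.35209134]
pos [509.1 103.6 148.6] phi 140.8 F [-0.5 -0.1 -0.4]
[[[0, 0, np.float64(-0.001)], [-0.002, -0.002, -0.002], 1]]
```

The lens angle now matches the dish (142.6° against 143°). I'll back off and rise.

Emit:
play_rows(
  deltas=[
    [[0,0,0],[0,-0.04,0],1],
    [[0,0,0],[0,-0.12,0],1],
    [[0,0,0],[0,-0.2,0],1],
    [[0,0,0],[0,-0.2,-0.12],1],
    [[0,0,0],[0,-0.2,-0.27],1],
    [[0,0,0],[0,-0.2,-0.42],1],
    [[0,0,0],[0,-0.2,-0.52],1],
    [[0,0,0],[0,-0.2,-0.52],1],
  ],
)

```text
time_s: 6.18
eef_pos: [486.3, 72.3, 259.0]
ee_rot: [[-0.775, 0.632, 0.011], [0.632, 0.775, 0.001], [-0.008, 0.007, -1.0]]
wrist_force: [0.2, -0.3, 0.7]
width: 0.3
finger_force: 0.0
```

Run:
```python
from plan import *
s=read_state();R=s['ee_rot'];print(s['eef_pos'],R.T@(np.array([619.5,48.5,240])-s['eef_pos'])/200)
```

```text
[486.32917824  72.26645356 259.03312902] [-0.59032211  0.32803093  0.10224883]
```

Emit:
play_rows(
  deltas=[
    [[0,0,0],[-0.1,0.056,0],1],
    [[0,0,0],[-0.25,0.14,0],1],
    [[0,0,0],[-0.4,0.22,0.02],1],
    [[0,0,0],[-0.53,0.295,0.06],1],
    [[0,0,0],[-0.59,0.328,0.1],1],
    [[0,0,0],[-0.59,0.328,0.1],1],
    [[0,0,0],[-0.59,0.328,0.1],1],
  ],
)

```text
time_s: 6.77
eef_pos: [615.9, 48.4, 230.6]
ee_rot: [[-0.775, 0.632, -0.004], [0.632, 0.775, 0.0], [0.003, -0.002, -1.0]]
wrist_force: [-0.2, -0.9, 0.6]
width: 0.6
finger_force: 0.0
```

Run:
```python
from plan import *
cam('wrist');im=get_image('wrist')[:,:,::-1].copy();cv2.imwrite('pics/w6.png',im);gr=grad(im)
l=fit(gr,'wrist',(443,184),[(58,177),(50,177)],12);d=fit(gr,'wrist',(438,186),[(30,15)],12);print(l,d,l-d,proj('wrist',[*P,211]))
t=get_image('top')[:,:,::-1].copy();cv2.imwrite('pics/t6.png',t);gr=grad(t)
l=fit(gr,'top',(443,184),[(58,177),(50,177)],12);d=fit(gr,'top',(438,186),[(30,15)],8);print('top',l,d,l-d)
s=read_state();R=s['ee_rot'];print(s['eef_pos'],R.T@(np.array([619.5,48.5,211])-s['eef_pos'])/200)
a_=cv2.resize(im,(400,300));b=cv2.resize(t[170:350,150:390],(400,300));cv2.imwrite('pics/m6.png',np.hstack([a_,b]))
```

```text
[485.48632812 156.89819336] [483.73648124 146.85320062] [ 1.74984689 10.04499274] [322.03559719 294.49719307]
top [439.29800146 177.96595726] [438.58185062 181.34280175] [ 0.71615084 -3.37684449]
[615.85109905  48.7253888  232.51351015] [-0.01491901  0.01067923  0.10755597]
```

View pics/m6.png

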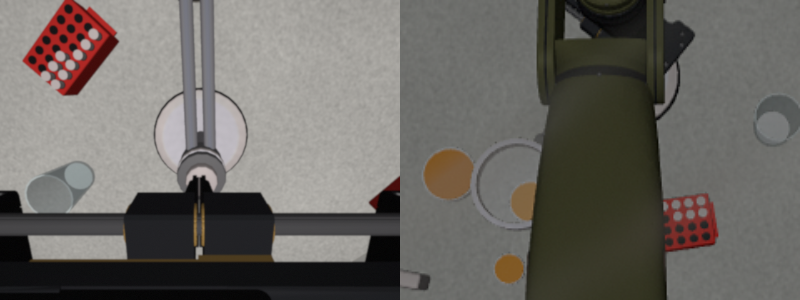

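The left view shows the fingertips over the button, and the right view shows the ring at (515,185) over the dish once parallax is taken off. Now I'll press gently in steps.

Emit:
play_rows(
  deltas=[
    [[0,0,0],[-0.015,0.01,0.04],1],
    [[0,0,0],[-0.015,0.01,0.08],1],
    [[0,0,0],[-0.015,0.01,0.1],1],
    [[0,0,0],[-0.015,0.01,0.12],1],
    [[0,0,0],[-0.015,0.01,0.13],1],
    [[0,0,0],[-0.015,0.01,0.135],1],
    [[0,0,0],[-0.015,0.01,0.138],1],
    [[0,0,0],[-0.015,0.01,0.138],1],
  ],
)

```text
time_s: 7.53
eef_pos: [620.2, 48.4, 205.6]
ee_rot: [[-0.775, 0.632, -0.0], [0.632, 0.775, 0.0], [0.0, 0.0, -1.0]]
wrist_force: [-3.3, -0.1, 4.1]
width: 0.6
finger_force: 2.3
```

Emit:
play_rows(
  deltas=[
    [[0,0,0],[0,0,0.005],1],
    [[0,0,0],[0,0,0.008],1],
    [[0,0,0],[0,0,0.01],1],
    [[0,0,0],[0,0,0.01],1],
  ],
)

```text
time_s: 7.87
eef_pos: [620.5, 48.3, 205.2]
ee_rot: [[-0.775, 0.632, 0.001], [0.632, 0.775, 0.0], [-0.001, 0.001, -1.0]]
wrist_force: [-5.8, 1.3, 10.1]
width: 0.5
finger_force: 4.9
```

The force rose from 4 to 10 N with only 0.4 mm more travel, so the switch is on its stop. Now I'll let go and retreat.

Emit:
play_rows(
  deltas=[
    [[0,0,0],[0,0,-0.03],1],
    [[0,0,0],[0,0,-0.12],1],
    [[0,0,0],[0,0,-0.25],1],
    [[0,0,0],[0,0,-0.4],1],
    [[0,0,0],[0,0,-0.55],1],
    [[0,0,0],[0,-0.15,-0.6],1],
    [[0,0,0],[0,-0.35,-0.6],1],
    [[0,0,0],[0,-0.55,-0.6],1],
  ],
)

```text
time_s: 8.53
eef_pos: [551.3, -37.6, 324.1]
ee_rot: [[-0.776, 0.63, 0.004], [0.63, 0.776, -0.001], [-0.004, 0.002, -1.0]]
wrist_force: [-0.5, -1.5, -0.0]
width: 0.4
finger_force: 0.0
```

Emit:
play_rows(
  deltas=[
    [[0,0,0],[0,-0.15,0],1],
    [[0,0,0],[0,-0.35,0],1],
    [[0,0,0],[0,-0.55,0],1],
    [[0,0,0],[0,-0.7,0],1],
    [[0,0,0],[0,-0.8,0],1],
    [[0,0,0],[0,-0.8,0],1],
    [[0,0,0],[0,-0.8,0],1],
  ],
)

```text
time_s: 9.12
eef_pos: [449.7, -161.8, 322.9]
ee_rot: [[-0.774, 0.634, 0.001], [0.634, 0.774, -0.0], [-0.001, 0.001, -1.0]]
wrist_force: [-0.2, 0.1, 0.0]
width: 1.0
finger_force: 0.0
```

Run:
```python
from plan import *
t=get_image('top')[:,:,::-1].copy();cv2.imwrite('pics/t7.png',t);gr=grad(t)
l=fit(gr,'top',(443,184),[(58,177),(50,177)],12);d=fit(gr,'top',(438,186),[(30,15)],8);print('top',l,d,l-d,pol(l-P),pol(d-P))
```

```text
top [440.78469849 176.64508057] [433.94131148 182.01848614] [ 6.84338701 -5.37340558] [219.9 144.4] [228.6 144.3]
```

View pics/t7.png

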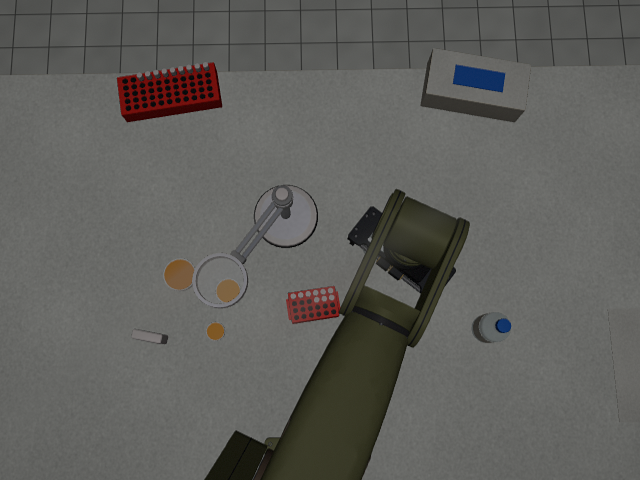

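The ring is centred over the middle dish, about 9 mm off by both fits and within the 20 mm limit. The switch is up, the rack, bottle and timer stand where they were, and the robot is clear. I'll hand in.

```bash
python3 -c "
from station import *
print(close_job())"
```

```text
the job is handed in; nothing more can be done
None
```

I pushed the lens over the middle-sized dish (about 9 mm off centre by the last image, limit 20 mm), pressed the lamp switch to its stop and released it, and handed the job in; the hand-in returned no verdict, and the beaker was hidden in the final picture.

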